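# Bolt the bread box shut

### The arm

A 7-joint arm with a two-finger parallel gripper is mounted at the origin on a cart in front of the work surface, level with it; the furniture and walls round the work are solid. World frame = base frame: x ahead of the robot, y to its left, z up, the work surface at z = 0. Lengths are in m, angles in rad, forces in N, time in s.
With the tool pointing down it reaches from about 0.35 to 0.9 m from the base axis. Payload 8.1 kg.
Tool frame: the origin (TCP) lies at the very end of the fingers, on their centre line; the grasp point (between the pads) lies 19 mm behind it (arm.tcp_to_grasp is the z of the grasp point in the tool frame, in m); z points along the fingers, y is the line along which they close (so a half turn about z gives the same grasp; the last joint's range is limited). The gripper opens to 92 mm and grips with 3 to 60 N. Pads are 19 mm wide; open, the fingers measure 130 mm over their backs; the gripper's body (75 mm by 190 mm) begins 47 mm behind the grasp point.
Start: joints at [-1.409, 0.434, 0.025, 1.573, -0.012, 1.134, -0.075], TCP at [0.164, 0.603, 0.227] pointing down, gripper open.
Joint ranges: [-2.62, 2.62], [-0.44, 2.09], [-1.27, 1.32], [0.08, 2.57], [-1.32, 4.46], [0.12, 2], [-2.74, 2.74]. Speed limits (rad/s): [2.22, 2.22, 3.01, 3.01, 3.14, 3.14, 3.14].

### API

Orientations are given as a rotation vector (axis times angle).
In Python, from cell import readout, vision, sign_off, arm gives the robot as it stands. The module is installed in compiled form; this text tells all that it offers.
- The arm moves only by the shell command python3 -m creep 'ROWS' [FORCE]. ROWS is JSON, a list of rows, each a list of 5 numbers: the shift along the tool's x, y, z in units of 4 cm (1.0 is 4 cm), then the turn about the tool's z in units of 4 degrees (1.0 is 4 degrees), then the opening, from 0 (shut) to 1 (fully open). A call has 1 to 12 rows; each row shifts and turns the commanded pose from where the row before left it, along the tool's axes as they then stand; what a row does not reach is not made up. A row lasts 1/8 s, in which the tool goes at most 62.5 mm and 10.7 degrees, less where a joint would pass 70% of its speed; a pose out of reach is approached as far as the arm can. A call with a number of a shift or a turn outside -1 to 1 is refused whole. A call with a gripper value outside its range is refused whole. The fingers move at their own pace and stop on an object; FORCE is the grip in N (left out, the last holds). Time passes only in rows, so rows that do not move let the fingers close. It gives the time, the measured TCP pose, the force, the opening and the grip force at its end, in the units of the state.
- readout.observe(): the state, without advancing time (a new reading comes with each control period).
- vision.get_image(name): name is "scene" or "side" or "wrist"; returns a dict with "pixels" (420x560x3 uint8, blue, green, red), "z_map" (420x560 float32, m along the optical axis (not along the pixel's ray), 0 where there is no reading), "camera_matrix" (3x3 intrinsics, pixels), "position" and "rotation" of the camera in the world. Camera axes: x right, y up, looking along -z (the intrinsics and any distortion apply to the point x, -y, -z); pixel columns grow to the right and rows downward; lengths in m; the calibration is good to about 2 mm. A picture is of the moment at which its call begins.
- sign_off(): hands the job in; it is judged then, once.
The state is a dict: "clock": time; "joints": joint angles; "dq": joint speeds; "joint_efforts": joint torques, N m; "position": TCP position; "ee_rot": TCP orientation; "force": force on the tool from outside, world axes, zero at the start; "ft_torque": the same for the moment, N m; "width": opening from 0.0 (shut) to 1.0 (fully open); "gripper_force": force on a finger pad.
Only numpy, scipy, OpenCV 4.12 (cv2) and the standard library are available. Lean on these libraries where they do the work, as an engineer would, in place of code of your own. Each camera call takes 0.05 s, during which the arm holds its last target. There are 200 camera calls.

### The job

Bolt the lid of the wooden bread box: lift the bolt's handle up out of the notch it lies in, slide the bolt towards the lid, and let the handle drop fully down into the second notch so that it cannot slide back. Where the second notch sits must be found by feel; be gentle, do not force the handle against the notched guide, and leave the things standing round and on the box where they are.

Things in the scene. Friction and masses are not known exactly. Their poses are not given: they have to be found in the camera images.
- bread_box: Low wooden bread box, 150 (x) x 300 (y) x 90 mm high, fixed to the worktop. Origin: centre of its underside; x points to its back (away from the robot), y to its left, z up. The right part of its top (y < -26 mm) is the lid, hinged at the right end, with a 20 mm high knob at x = -35, y = -100 mm. The left part is fixed and carries a steel barrel bolt.
- staple (a point): Middle of the 12 mm long staple on the lid, on the bolt's axis (box frame x = 50, y = -34, z = 116 mm), standing 38 mm high. The bolt's rod, 12 mm thick, lies along the box's y and slides towards -y through it. Axes as the box.
- sleeve: The bolt's steel guide, fixed on the box, axes as the box: origin on the rod's axis level with the middle of the open notch (box frame x = 50, y = 120, z = 116 mm). Its base plate is 24 mm below the axis. Two bearing blocks 22 mm wide carry the rod at y = +25 and -118 mm, 11 mm above the axis. The catch plate belongs to it. Forces on it must stay under 20 N.
- open_notch (a point): Middle of the open notch, in the guide's upright wall (4 mm thick, 14 to 18 mm in front (-x) of the rod's axis); 13 mm wide along y, 11 mm deep; this point is level with the wall's top edge, 6 mm above the axis. Axes as the box. Between and beyond the notches the handle rests on the top edges of wall and catch plate.
- plate_range (a point): Middle of the range of the shut notch, 62 mm towards -y from the open notch, level with the axis. The shut notch, 13 mm wide, is in a catch plate (18.5 to 22.5 mm in front of the axis, top edge 7 mm above it) that was screwed on by eye: the notch's centre lies up to 16 mm to either side of this point and is not measured. The plate cannot be pushed along.
- bolt (a joint): Slide of the bolt towards the lid (the box's -y), m: 0 with the handle centred in the open notch, stops at -0.004 and 0.086. It starts within 0.002 of 0. It slides with about 1 N, 2 to 5 N, a little jerky, while the handle drags on the guide.
- handle (a joint): Turn of the handle about the rod's axis, rad: 0 lying level in a notch (pointing to the box's -x), growing as it lifts, stop at 1.4. It rests at about 0.55 to 0.6 on the guide's top edges and clears them above 0.65. A light spring and its weight (0.05 to 0.09 N m, 1 to 2 N at the grip) always turn it down, so it falls when let go.
- handle_grip (a point): Middle of the handle's grip, 45 mm from the rod's axis. The handle is a round steel bar square to the rod: 8 mm thick near the rod (the part that drops in the notches), then a 12 mm thick grip from 30 to 68 mm from the axis with a round end. Its x axis points along the handle towards the rod.
- matchbox: Small matchbox lying on the lid, 36 x 53 x 14 mm, loose; origin at the centre of its underside. Leave it.
- tuna_tin: Flat round tin, 86 mm across, 40 mm high, at the left of the bread box, loose; origin at the centre of its underside. Leave it.
- honey_jar: Round jar with a black lid, 63 mm across, 94 mm high, at the right of the bread box, loose; origin at the centre of its underside. Leave it.
- mug: Striped mug, 88 x 118 x 92 mm, at the far left, loose; origin at the centre of its underside. Leave it.
- jam_jar: Round jar, 68 mm across, 84 mm high, back left, loose; origin at the centre of its underside. Leave it.
- tomato_tin: Flat round tin, 86 mm across, 40 mm high, at the far right, loose; origin at the centre of its underside. Leave it.

How it is judged:
On the way, in this order (a step that is already met when the one before it is completed fails the run):
1. the handle is lifted clear out of the open notch (value of joint handle above 0.55 rad and value of joint bolt below 0.02 m), for 0.1 s.
2. the bolt is slid towards the lid (value of joint bolt above 0.03 m), for 0.1 s.
At the end, for the whole second after the job is handed in: the bolt is shot at least 30 mm towards the lid and at rest, and its handle lies fully down in the second notch (within 0.12 rad of level) (value of joint handle below 0.12 rad and value of joint bolt above 0.03 m and velocity of joint bolt below 0.01 m/s); the robot touches nothing.
It fails at once if the handle or the robot presses on the notched guide with more than 20 N (contact force between sleeve and anything else above 20 N).
It fails at once if a thing standing round or on the box is moved by more than 20 mm (distance of any of matchbox, tuna_tin, honey_jar, mug, jam_jar, tomato_tin from where it was at the start of the episode above 0.02 m).
It also fails if it takes over 45 s, if anything falls off the work surface, if the arm or the gripper's body presses on something with over 40 N, if the wrist force passes 120 N, or if a joint passes its speed limit or range.

## Working session

There is one attempt and no reset: what is moved stays moved. The work goes in short steps, Python scripts to look and compute and a shell command to move; the robot and the scene stay as the last step left them, time stands still between calls to the robot, and variables do not carry over. Pictures are saved under pics/ and viewed, at most 10 in all, crops included, and the job is handed in when it is done.

```bash
mkdir -p pics; ls; cat > h.py <<'E'
import numpy as np,cv2
from cell import readout,vision
from scipy.spatial.transform import Rotation as R
def grab(n):
    im=vision.get_image(n); np.savez('/tmp/'+n,**{k:np.asarray(v) for k,v in im.items()}); return im
def pt(im,u,v):
    "pixel -> world from depth"
    z=im['z_map'][int(v),int(u)]; K=im['camera_matrix']
    p=np.array([(u-K[0,2])/K[0,0]*z,-(v-K[1,2])/K[1,1]*z,-z])
    Rm=np.asarray(im['rotation']); 
    if Rm.shape!=(3,3): Rm=R.from_rotvec(Rm).as_matrix()
    return Rm@p+np.asarray(im['position'])
E
python3 - <<'E'
from h import *
a=grab('scene');b=grab('side')
cv2.imwrite('pics/a.png',a['pixels']);cv2.imwrite('pics/b.png',b['pixels'])
for i in(a,b):print(i['position'],i['rotation'],i['camera_matrix'])
s=readout.observe();print(s)
E
```

```text
pics
[-0.34718266  1.23960804  0.76771984] [ 0.48213646 -1.37213038 -2.15567533] [[420.23105477   0.         273.09168383]
 [  0.         420.23105477 212.54982024]
 [  0.           0.           1.        ]]
[0.31087607 1.42610744 0.87171375] [ 0.12682051 -1.50095995 -2.58340925] [[513.49637831   0.         288.81278926]
 [  0.         513.49637831 208.83794452]
 [  0.           0.           1.        ]]
{'clock': 0.1, 'joints': array([-1.40861561,  0.43513945,  0.02496528,  1.57399524, -0.01160196,
        1.1339917 , -0.07512331]), 'dq': array([-0.00128207, -0.00310891, -0.00134009, -0.00031779, -0.00078291,
        0.00023891,  0.00153439]), 'joint_efforts': array([ 3.97872267e-03, -6.69117236e+01,  9.88404639e-01, -3.15142214e+01,
       -6.04995014e-02,  3.76003271e-02,  7.26753296e-05]), 'position': array([0.16348826, 0.60277113, 0.22603616]), 'ee_rot': array([-4.14828061e-01, -3.11402071e+00,  2.17921911e-03]), 'force': array([-0.26176713,  0.73089525, -0.27534303]), 'ft_torque': array([-0.02232119, -0.00991422,  0.0038981 ]), 'gripper_force': 0.0, 'width': 0.9991501774780758}
```

View pics/a.png

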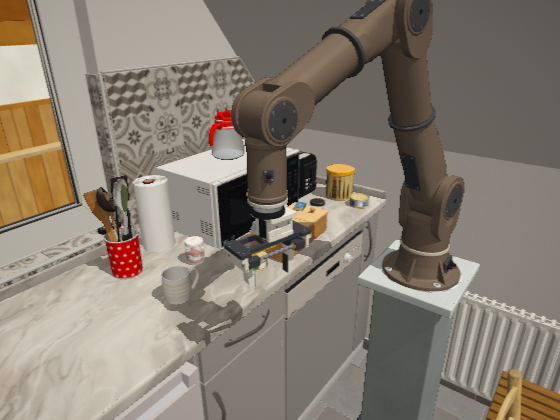

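View pics/b.png

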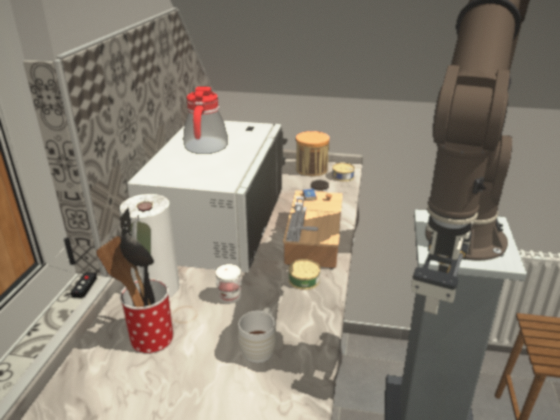

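The scene view shows the box mostly hidden behind the gripper (about 310,220). The side view shows it clear: box at about (315,230), bolt along the left edge (295,220), tuna tin at (305,272), microwave right behind the box. I'll measure from the side view.

```bash
python3 - <<'E'
from h import *
b=dict(np.load('/tmp/side.npz'))
c=b['pixels'][165:290,260:380]
cv2.imwrite('pics/c.png',cv2.resize(c,None,fx=4.8,fy=4.8,interpolation=cv2.INTER_CUBIC))
# world coordinate map
P=np.array([[pt(b,u,v) for u in range(260,380)] for v in range(165,290)])
m=(abs(P[...,2]-.09)<.012)&(P[...,0]>.2)
hsv=cv2.cvtColor(c,cv2.COLOR_BGR2HSV)
wood=(hsv[...,1]>90)&(hsv[...,0]>8)&(hsv[...,0]<25)&m
q=P[wood];print(len(q),q.mean(0))
r=cv2.minAreaRect((q[:,:2]*1000).astype(np.float32));print(r,cv2.boxPoints(r))
hi=(P[...,2]>.1)&(P[...,2]<.15);
for v,u in np.argwhere(hi)[::12]: print(u+260,v+165,P[v,u].round(3))
E
```

```text
1580 [0.44007994 0.13567945 0.08987635]
((465.28985595703125, 89.13445281982422), (150.58901977539062, 332.1323547363281), 4.039199352264404) [[378.48483  249.48448 ]
 [401.8799   -81.8229  ]
 [552.09485  -71.215576]
 [528.6998   260.0918  ]]
278 165 [ 0.617 -0.122  0.142]
280 167 [ 0.616 -0.155  0.119]
280 169 [ 0.616 -0.154  0.112]
276 172 [ 0.616 -0.084  0.134]
274 175 [ 0.612 -0.029  0.15 ]
273 177 [ 0.613 -0.021  0.146]
273 179 [ 0.613 -0.021  0.139]
273 181 [ 0.613 -0.019  0.133]
271 183 [0.613 0.011 0.141]
276 184 [ 0.609 -0.046  0.109]
272 186 [ 0.616 -0.017  0.115]
275 187 [ 0.609 -0.031  0.105]
271 189 [0.614 0.009 0.118]
312 189 [ 0.488 -0.032  0.109]
306 190 [ 0.507 -0.026  0.106]
271 191 [0.614 0.01  0.111]
312 191 [ 0.487 -0.026  0.105]
306 192 [ 0.505 -0.014  0.105]
269 193 [0.615 0.038 0.119]
312 193 [ 0.485 -0.007  0.107]
271 194 [0.613 0.015 0.103]
315 194 [ 0.475 -0.005  0.106]
304 195 [0.509 0.001 0.102]
325 195 [ 0.443 -0.007  0.104]
269 196 [0.613 0.044 0.111]
311 196 [0.485 0.011 0.106]
265 197 [0.614 0.096 0.136]
302 197 [0.506 0.065 0.129]
328 197 [ 0.433 -0.
[... 543 characters left out ...]

262 215 [0.613 0.147 0.102]
296 216 [0.509 0.163 0.119]
301 217 [0.496 0.153 0.111]
303 218 [0.487 0.171 0.119]
294 220 [0.51  0.193 0.123]
301 221 [0.49  0.189 0.119]
292 223 [0.513 0.208 0.122]
294 224 [0.506 0.214 0.123]
300 225 [0.49  0.209 0.118]
300 226 [0.489 0.215 0.119]
312 226 [0.455 0.215 0.122]
297 227 [0.496 0.223 0.119]
309 227 [0.463 0.218 0.12 ]
292 228 [0.507 0.241 0.126]
304 228 [0.477 0.221 0.117]
316 228 [0.443 0.221 0.12 ]
300 229 [0.49  0.206 0.103]
317 229 [0.44  0.22  0.117]
311 230 [0.457 0.219 0.111]
295 231 [0.498 0.246 0.12 ]
298 232 [0.491 0.236 0.111]
289 234 [0.515 0.242 0.106]
292 235 [0.504 0.263 0.117]
294 236 [0.5   0.251 0.107]
293 238 [0.502 0.253 0.101]
```

View pics/c.png

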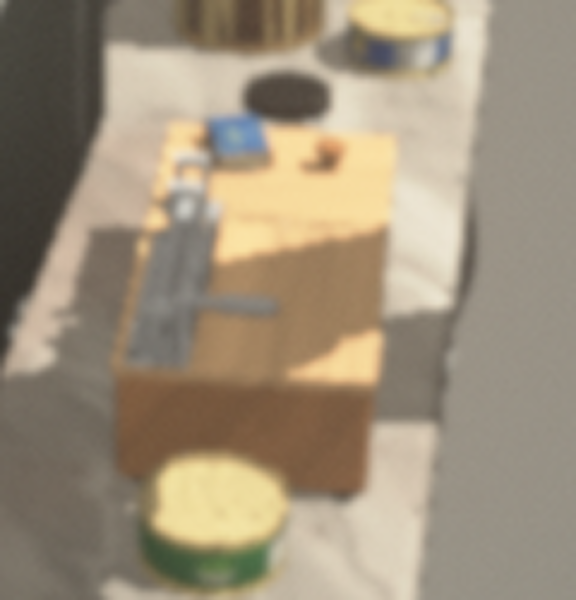

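The crop shows the box: bolt guide along its left side, handle at crop (240,305), pointing to the robot, matchbox (238,138), knob (325,155), tuna tin close in front. Handle is at roughly world (0.45, 0.22, 0.12). I'll compute the tool-axis shift to a spot above it for a wrist look.

```bash
cat >> h.py <<'E'
def shift(target,yaw=None):
    s=readout.observe(); M=R.from_rotvec(s['ee_rot']).as_matrix()
    d=M.T@(np.array(target)-s['position'])
    print('clock',s['clock'],'pos',s['position'].round(4),'toolx',M[:,0].round(3),'tooly',M[:,1].round(3),'shift units',(d/.04).round(3),'force',s['force'].round(1),'w',round(s['width'],3),'gf',s['gripper_force'])
E
python3 - <<'E'
from h import *
shift([.45,.22,.24])
b=dict(np.load('/tmp/side.npz'))
P=np.array([[pt(b,u,v) for u in range(260,380)] for v in range(165,290)])
# front edge fit: last top-level pixel in each row
rows=[]
for r in P:
    k=r[(abs(r[:,2]-.09)<.006)&(r[:,0]>.3)&(r[:,0]<.56)]
    if len(k)>5: rows.append(k[k[:,0].argmin()])
rows=np.array(rows);print(rows[::4].round(3))
E
```

```text
clock 0.1 pos [0.1635 0.6028 0.226 ] toolx [-0.965  0.262 -0.   ] tooly [ 0.262  0.965 -0.001] shift units [-9.418 -7.361 -0.338] force [-0.3  0.7 -0.3] w 0.999 gf 0.0
[[ 0.46  -0.129  0.096]
 [ 0.444 -0.103  0.095]
 [ 0.449 -0.091  0.086]
 [ 0.396 -0.05   0.093]
 [ 0.394 -0.033  0.088]
 [ 0.391 -0.003  0.09 ]
 [ 0.392  0.022  0.089]
 [ 0.39   0.053  0.092]
 [ 0.388  0.067  0.086]
 [ 0.389  0.096  0.089]
 [ 0.386  0.127  0.094]
 [ 0.384  0.148  0.093]
 [ 0.386  0.168  0.091]
 [ 0.384  0.19   0.091]
 [ 0.382  0.21   0.091]
 [ 0.38   0.229  0.09 ]
 [ 0.381  0.244  0.087]]
```

```bash
python3 -m creep '[[-0.95,-0.74,-0.03,0,1],[-0.95,-0.74,-0.03,0,1],[-0.95,-0.74,-0.03,0,1],[-0.95,-0.74,-0.03,0,1],[-0.95,-0.74,-0.03,0,1],[-0.95,-0.74,-0.03,0,1],[-0.95,-0.74,-0.03,0,1],[-0.95,-0.74,-0.03,0,1],[-0.95,-0.74,-0.03,0,1],[-0.8,-0.7,-0.03,0,1]]' 3
python3 -m creep '[[0,0,0,-1,1],[0,0,0,-1,1],[0,0,0,-1,1],[0,0,0,-1,1],[0,0,0,-0.45,1],[0,0,0,0,1]]' 
python3 - <<'E'
from h import *
shift([.45,.22,.24])
w=grab('wrist');print(w['position'],R.from_rotvec(w['rotation']).as_matrix().round(2) if np.size(w['rotation'])==3 else w['rotation'])
cv2.imwrite('pics/d.png',w['pixels'])
E
```

```text
clock: 1.35
position: [0.4483, 0.2194, 0.2386]
ee_rot: [-0.416, -3.114, 0.0]
force: [-0.1, 0.0, 0.2]
width: 0.998
gripper_force: 0.0
clock: 2.1
position: [0.4474, 0.2211, 0.2386]
ee_rot: [0.071, -3.141, 0.0]
force: [-0.6, 0.4, -0.5]
width: 1.001
gripper_force: 0.0
clock 2.1 pos [0.4474 0.2211 0.2386] toolx [-0.999 -0.045  0.   ] tooly [-0.045  0.999 -0.   ] shift units [-0.064 -0.03  -0.035] force [-0.6  0.4 -0.5] w 1.001 gf 0.0
[0.37783545 0.21896769 0.39580006] [[-0.05 -0.96 -0.26]
 [ 1.   -0.04 -0.01]
 [ 0.   -0.26  0.97]]
```

View pics/d.png

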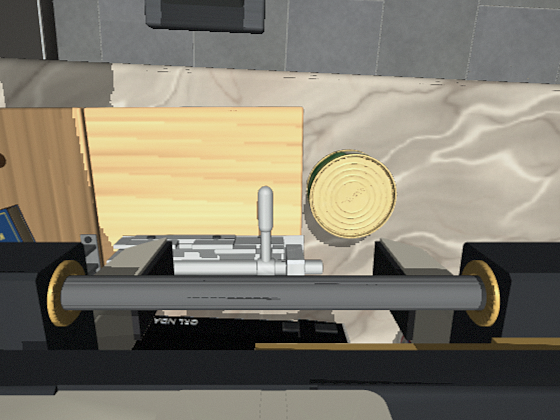

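The wrist view shows the handle at column ~265 (grip end row 186, neck down to row 262), box edges aligned with the image, left end at column 303, front edge at row 107. The catch plate's edge is along row ~237.

```bash
python3 - <<'E'
from h import *
w=dict(np.load('/tmp/wrist.npz')); s=dict(np.load('/tmp/side.npz'))
for u,v in [(265,190),(265,200),(265,210),(265,220),(265,230),(265,240),(264,250),(290,266),(220,267),(120,109),(295,109),(301,180),(120,180),(90,240)]: print(u,v,pt(w,u,v).round(4))
g=cv2.cvtColor(w['pixels'],cv2.COLOR_BGR2HSV)
for v in (195,205,215,225):
    k=np.where(g[v,240:290,1]<60)[0]+240; print(v,k.min(),k.max(),pt(w,k.min()+1,v).round(4),pt(w,k.max()-1,v).round(4))
# two-view height check: triangulate grip end from side view pixel & wrist pixel
def ray(im,u,v):
    K=im['camera_matrix'];d=R.from_rotvec(im['rotation']).as_matrix()@np.array([(u-K[0,2])/K[0,0],-(v-K[1,2])/K[1,1],-1]);return im['position'],d/np.linalg.norm(d)
p,a=ray(w,265,188);q,b=ray(s,317,228)
t=np.linalg.lstsq(np.c_[a,-b],q-p,rcond=None)[0];print('tri',p+t[0]*a,q+t[1]*b)
shift([.452,.22,.10])
E
```

```text
265 190 [0.4424 0.2159 0.1199]
265 200 [0.4501 0.2162 0.1203]
265 210 [0.4576 0.2166 0.1221]
265 220 [0.466  0.2169 0.1209]
265 230 [0.4744 0.2172 0.1203]
265 240 [0.4834 0.2175 0.1186]
264 250 [0.4912 0.2171 0.1205]
290 266 [0.5009 0.238  0.1272]
220 267 [0.5074 0.1823 0.1206]
120 109 [0.3884 0.0971 0.0892]
295 109 [0.382  0.237  0.0881]
301 180 [0.4398 0.2456 0.0879]
120 180 [0.4468 0.093  0.0879]
90 240 [0.5001 0.0657 0.0927]
195 258 272 [0.4467 0.2115 0.1193] [0.4465 0.2207 0.1185]
205 258 272 [0.4544 0.2118 0.1202] [0.4545 0.221  0.1183]
215 258 272 [0.4622 0.2121 0.1208] [0.4623 0.2214 0.1193]
225 259 272 [0.4706 0.2131 0.1201] [0.4704 0.2217 0.1193]
tri [0.44130093 0.21584489 0.11784349] [0.4409791  0.21585615 0.11776988]
clock 2.15 pos [0.4474 0.2211 0.2386] toolx [-0.999 -0.045  0.   ] tooly [-0.045  0.999 -0.   ] shift units [-0.115 -0.033  3.465] force [ 0.3  0.1 -1.3] w 0.996 gf 0.0
```

```bash
python3 -m creep '[[-0.21,-0.12,0.8,0,0.7],[0,0,0.8,0,0.6],[0,0,0.8,0,0.5],[0,0,0.6,0,0.4],[0,0,0.39,0,0.4],[0,0,0,0,0.4]]' 3
python3 -c "
from h import *
shift([.456,.2166,.103])"
python3 -m creep '[[0,0,0,0,0.25],[0,0,0,0,0.25],[0,0,0,0,0.2],[0,0,0,0,0.2]]' 3
```

```text
clock: 2.9
position: [0.4556, 0.2165, 0.1025]
ee_rot: [0.071, -3.139, 0.001]
force: [0.2, 0.8, -0.1]
width: 0.419
gripper_force: 0.0
clock 2.9 pos [0.4556 0.2165 0.1025] toolx [-0.999 -0.045  0.001] tooly [-0.045  0.999 -0.001] shift units [-0.01   0.002 -0.014] force [ 0.2  0.8 -0.1] w 0.419 gf 0.0
clock: 3.4
position: [0.4562, 0.2169, 0.1034]
ee_rot: [-0.072, 3.14, 0.001]
force: [-0.4, -0.2, -0.0]
width: 0.201
gripper_force: 0.0
```

```bash
python3 -m creep '[[0,0,0,0,0.12],[0,0,0,0,0.05],[0,0,0,0,0],[0,0,0,0,0],[0,0,0,0,0]]' 8
```

```text
clock: 4.03
position: [0.4561, 0.2167, 0.1031]
ee_rot: [0.072, -3.141, 0.0]
force: [1.1, -0.7, 1.5]
width: 0.126
gripper_force: 8.0
```

```bash
python3 -m creep '[[-0.01,0,-0.16,0,0],[-0.03,0,-0.16,0,0],[-0.05,0,-0.15,0,0],[-0.07,0,-0.15,0,0],[-0.09,0,-0.14,0,0],[-0.1,0,-0.13,0,0],[0,0,0,0,0],[0,0,0,0,0]]'
python3 - <<'E'
from h import *
s=grab('side');cv2.imwrite('pics/e.png',cv2.resize(s['pixels'][165:290,240:390],None,fx=4.8,fy=4.8,interpolation=cv2.INTER_CUBIC))
E
```

```text
clock: 5.03
position: [0.4701, 0.2175, 0.1389]
ee_rot: [-0.072, 3.141, 0.0]
force: [-2.9, 0.0, 2.6]
width: 0.129
gripper_force: 8.0
```

View pics/e.png

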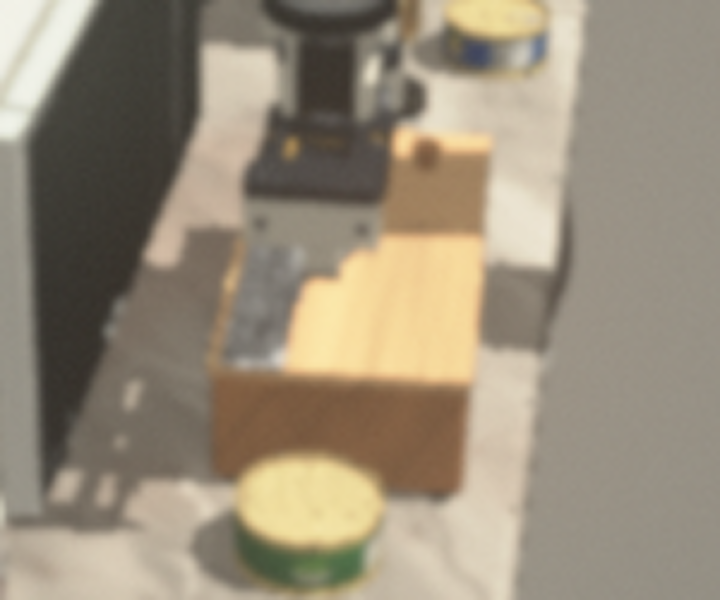

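The handle is hidden by the finger, but the grip width still matches the bar and the box top where it lay is bare, so it is lifted. Slide now, staying short of the notch range.

```bash
python3 -m creep '[[0,-0.1,0,0,0],[0,-0.13,0,0,0],[0,-0.13,0,0,0],[0,-0.13,0,0,0],[0,-0.13,0,0,0],[0,-0.13,0,0,0],[0,-0.13,0,0,0],[0,-0.12,0,0,0],[0,0,0,0,0]]'
```

```text
clock: 6.2
position: [0.472, 0.1767, 0.1387]
ee_rot: [0.071, -3.141, 0.001]
force: [-2.7, -1.3, 2.2]
width: 0.127
gripper_force: 8.0
```

```bash
python3 -m creep '[[0.04,0,0.07,0,0],[0.04,0,0.07,0,0],[0,0,0,0,0.17],[0,0,0,0,0.2],[0,0,0,0,0.2],[0.1,0,0.2,0,0.2],[0.1,0,0.2,0,0.2],[0,0,0.2,0,0.2],[0,0,0,0,0.2]]'
```

```text
clock: 7.32
position: [0.4602, 0.1767, 0.1083]
ee_rot: [0.072, -3.14, 0.001]
force: [-0.1, -0.1, 0.5]
width: 0.195
gripper_force: 0.0
```

```bash
python3 -m creep '[[0,-0.04,0,0,0.2],[0,-0.04,0,0,0.2],[0,-0.04,0,0,0.2],[0,-0.02,0,0,0.2]]'
python3 - <<'E'
from h import *
w=grab('wrist');cv2.imwrite('pics/f.png',w['pixels'])
E
```

```text
clock: 7.82
position: [0.4612, 0.1717, 0.1093]
ee_rot: [-0.072, 3.14, 0.001]
force: [0.2, 2.0, -0.6]
width: 0.201
gripper_force: 0.9
```

View pics/f.png

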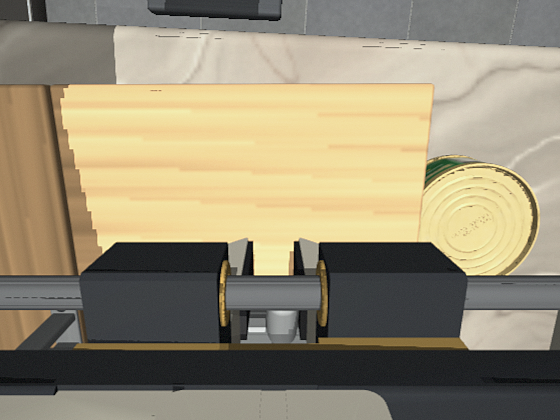

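The view shows the raised handle at (283,325) between the fingers, behind the gripper's cross rod; depth there will tell if it drops. Contact is made (2 N).

```bash
cat > look.py <<'E'
from h import *
w=grab('wrist')
m=[pt(w,u,v) for v in range(240,345,2) for u in range(256,294,2) if w['z_map'][v,u]>0]
m=np.array(m); k=m[(m[:,2]>.100)&(m[:,2]<.175)]
t=k[k[:,0]<k[:,0].min()+.012]
print('n',len(k),'tip x,y,z',t.mean(0).round(4),'minx',k[:,0].min().round(4),'maxz',k[:,2].max().round(4))
E
python3 look.py
python3 -m creep '[[0,-0.04,0,0,0.2],[0,-0.04,0,0,0.2],[0,-0.02,0,0,0.2]]'; python3 look.py
```

```text
n 293 tip x,y,z [0.4648 0.1749 0.1503] minx 0.459 maxz 0.1548
clock: 8.3
position: [0.4611, 0.1673, 0.1091]
ee_rot: [0.072, -3.141, -0.0]
force: [0.2, 1.2, -1.2]
width: 0.196
gripper_force: 0.8
n 292 tip x,y,z [0.4672 0.1711 0.1463] minx 0.461 maxz 0.1511
```

```bash
python3 -m creep '[[0,-0.03,0,0,0.2],[0,-0.03,0,0,0.2],[0,-0.03,0,0,0.2]]'; python3 look.py
```

```text
clock: 8.72
position: [0.4613, 0.1637, 0.1091]
ee_rot: [0.072, -3.141, -0.0]
force: [0.1, 1.6, -0.5]
width: 0.198
gripper_force: 0.8
n 280 tip x,y,z [0.4673 0.1674 0.1464] minx 0.4611 maxz 0.1515
```

```bash
python3 -m creep '[[0,-0.03,0,0,0.2],[0,-0.03,0,0,0.2],[0,-0.03,0,0,0.2]]'; python3 look.py
```

```text
clock: 9.15
position: [0.4615, 0.1601, 0.1091]
ee_rot: [-0.072, 3.141, 0.0]
force: [-0.8, 1.1, -0.9]
width: 0.197
gripper_force: 0.9
n 264 tip x,y,z [0.4678 0.164  0.1459] minx 0.4614 maxz 0.1513
```

```bash
python3 -m creep '[[0,-0.03,0,0,0.2],[0,-0.03,0,0,0.2],[0,-0.03,0,0,0.2],[0,-0.01,0,0,0.2]]'; python3 look.py
```

```text
clock: 9.7
position: [0.4617, 0.156, 0.1091]
ee_rot: [0.072, -3.141, 0.0]
force: [-0.2, 1.8, -0.9]
width: 0.201
gripper_force: 0.9
n 264 tip x,y,z [0.4681 0.1598 0.1459] minx 0.462 maxz 0.1505
```

```bash
python3 -m creep '[[0,-0.03,0,0,0.2],[0,-0.03,0,0,0.2],[0,-0.03,0,0,0.2],[0,-0.01,0,0,0.2]]'; python3 look.py
```

```text
clock: 10.25
position: [0.462, 0.1517, 0.1092]
ee_rot: [-0.071, 3.141, -0.0]
force: [0.2, 0.1, 0.4]
width: 0.201
gripper_force: 0.0
n 503 tip x,y,z [0.4534 0.154  0.12  ] minx 0.4474 maxz 0.1236
```

The handle has dropped: its top is back at z ≈ 0.12 m, as it was in the open notch, and the force is gone. Now release and retreat.

```bash
python3 -m creep '[[0,0,0,0,0.3],[0,0,0,0,0.45],[0,0,0,0,0.45],[0,0,-0.5,0,0.45],[0,0,-0.8,0,0.45],[0,0,-0.8,0,0.45],[0,0,-0.8,0,0.45],[0,0,-0.5,0,0.45],[0,0,0,0,0.45]]'
python3 - <<'E'
from h import *
w=grab('wrist');cv2.imwrite('pics/g.png',w['pixels'])
g=cv2.cvtColor(w['pixels'],cv2.COLOR_BGR2HSV)
P=np.array([[pt(w,u,v) for u in range(200,340,3)] for v in range(150,270,3)])
m=(P[...,2]>.105)&(P[...,2]<.17)&(P[...,0]<.475)&(P[...,0]>.43)
k=P[m];print(len(k),k.mean(0),k.min(0),k.max(0))
shift([.46,.15,.25])
E
```

```text
clock: 11.42
position: [0.4626, 0.1525, 0.2464]
ee_rot: [-0.072, 3.138, 0.002]
force: [0.1, 0.5, -0.5]
width: 0.45
gripper_force: 0.0
67 [0.45801394 0.15412705 0.11923941] [0.44291102 0.147782   0.11498286] [0.47350031 0.16048139 0.12235663]
clock 11.475 pos [0.462  0.1523 0.2452] toolx [-0.999 -0.046 -0.001] tooly [-0.046  0.999  0.   ] shift units [ 0.053 -0.054 -0.12 ] force [-0.7 -0.3  0. ] w 0.449 gf 0.0
```

View pics/g.png

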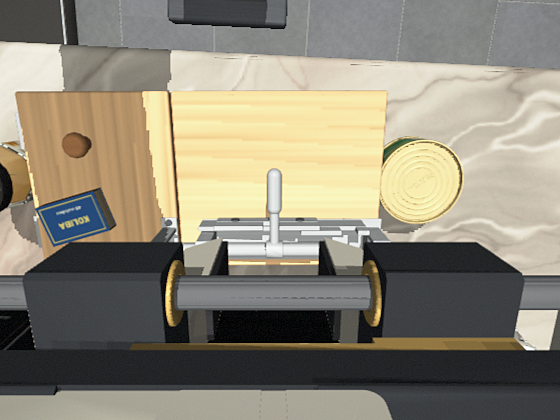

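The picture shows the handle (274, 170–250) lying level in the shut notch at z ≈ 0.119 m along its top. The matchbox (75,218) and tuna tin (420,180) are undisturbed, and the gripper is clear.

```bash
python3 -c "
from cell import sign_off
print(sign_off())"
```

```text
the job is handed in; nothing more can be done
None
```

The bread box lid is bolted and the job is handed in: the bolt slid about 62 mm, its handle lies level in the second notch, the gripper is clear and no neighbouring thing was touched as far as the pictures show; sign-off returned no verdict.

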